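# Make up two parts kits for the lathe

## Task

Make up two kits from the parts loose on the bench, one part in each compartment, standing upright and flat on the compartment's floor. The three-compartment tray gets the stepped pulley in the middle, with the large wheel in one end compartment and the bearing block in the other; the two-compartment tray gets the small wheel and the long hexagonal nut, either way round. Set each part down rather than dropping it, and leave the jar, the wood offcut and the screwdriver where they are.

Things in the scene. Friction and masses are not known exactly. Their poses are not given: they have to be found in the camera images.
- tray3: Three-compartment tray: shallow metal tray with a bare aluminium floor and dark steel walls, fixed to the bench, with a row of three square compartments. Outside 244 mm along its y (the row) by 84 mm along its x; floor 4 mm thick, outer walls and dividers 4 mm thick, their tops 10 mm above the bench. Each compartment is 76 x 76 mm inside; their centres lie on the tray's y axis at y = -80, 0 and +80 mm. Origin: centre of the underside, on the bench; z up.
- tray2: Two-compartment tray: shallow metal tray with a bare aluminium floor and dark steel walls, fixed to the bench, with a row of two square compartments. Outside 164 mm along its y (the row) by 84 mm along its x; floor 4 mm thick, outer walls and dividers 4 mm thick, their tops 10 mm above the bench. Each compartment is 76 x 76 mm inside; their centres lie on the tray's y axis at y = -40 and +40 mm. Origin: centre of the underside, on the bench; z up.
- wheel_large: Large wheel: white nylon disc lying flat, 54 mm diameter, 32 mm high, bearing and bore showing in the top. Origin: centre of its underside; z up along its axis. About 0.1 kg.
- wheel_small: Small wheel: same look as the large one but 38 mm diameter, 32 mm high, lying flat. Origin: centre of its underside; z up along its axis. About 0.06 kg.
- pulley: Stepped pulley: bare aluminium, three coaxial round steps, widest at the bottom: 56 mm diameter from 0 to 10 mm height, 46 mm diameter from 10 to 18 mm, 34 mm diameter from 18 to 40 mm (the top). Small bore in the top. Origin: centre of its underside; z up along its axis. About 0.14 kg.
- block: Bearing block: grey pillow block standing on its foot, 30 mm thick along its x over its whole height with flat parallel faces. Foot 56 mm along y, 10 mm high; above it a 40 mm wide housing (along y) rounded on top (20 mm radius about a point 24 mm up), 44 mm high overall; the bore shows in its two x faces. Origin: centre of its underside; z up. About 0.25 kg.
- nut: Long hexagonal nut: steel, standing on end, 36 mm across flats (41.6 mm over corners), 40 mm high, dark bore in the top. One pair of flats faces its +x and -x, the others every 60 degrees. Origin: centre of its underside; z up. About 0.24 kg.
- jar: Bystander: squat amber glass jar with a steel lid, 66 mm diameter, 85 mm high. Origin: centre of its underside.
- offcut: Bystander: wood offcut, 90 x 50 x 38 mm high, lying on the bench. Origin: centre of its underside; long side along its x.
- screwdriver: Bystander: screwdriver lying between the trays, about 200 mm long along its x, handle towards its -x. Origin: on its underside, near mid-length.
Mind the look-alikes: they are no part of the job. What is shaped like the wheel_large but blue or yellow is not meant.

How it is judged:
By the outcome, as a careful person would: the job done as asked, in the order asked, and still so for the second after the job is handed in, with the robot touching nothing.
It also fails if it takes over 118 s, if anything falls off the work surface, if the arm or the gripper's body presses on something with over 40 N, if the wrist force passes 120 N, or if a joint passes its speed limit or range.

## Robot

A 6-joint arm with a two-finger parallel gripper is mounted at the origin on the work surface. World frame = base frame: x ahead of the robot, y to its left, z up, the work surface at z = 0. Lengths are in m, angles in rad, forces in N, time in s.
With the tool pointing down it reaches from about 0.35 to 1 m from the base axis. Payload 7.1 kg.
Tool frame: the origin (TCP) lies on the mounting face of the last link; the fingertips stand 173 mm ahead of it and the grasp point (between the pads) lies 155 mm ahead of it; z points along the fingers, y is the line along which they close (so a half turn about z gives the same grasp; the last joint's range is limited). The gripper opens to 85 mm and grips with 20 to 120 N. Pads are 22 mm wide; open, the fingers measure 114 mm over their backs; the gripper's body (76 mm by 85 mm) begins 54 mm behind the grasp point. The pads swing forward as they close: fully open they stand 13 mm farther back than shut.
Start: joints at [1.183, 0.423, 1.63, -0, 1.089, -0.019], TCP at [0.225, 0.583, 0.405] pointing down, gripper open.
Joint ranges: [-3, 3], [-0.9, 2.11], [0.09, 2.58], [-1.31, 4.45], [0.11, 2.69], [-2.54, 2.54]. Speed limits (rad/s): [2.39, 2.39, 3.01, 3.14, 3.14, 3.14].

## Interface

Orientations are given as [roll, pitch, yaw] about the fixed x, y, z axes, in that order (R = Rz(yaw) Ry(pitch) Rx(roll)).
In Python, from rig import * gives the robot as it stands.
- The arm moves only by the shell command python3 -m pendant 'ROWS' [FORCE]. ROWS is JSON, a list of rows, each a list of 7 numbers: the closure, from 0 (fully open) to 1 (shut), then the shift along the world's x, y, z each as a share of 100 mm, from -1 to 1, then the turn, a rotation vector about the world's x, y, z each as a share of pi/2 rad, from -1 to 1. A call has 1 to 20 rows; each row shifts and turns the commanded pose from where the row before left it; what a row does not reach is not made up. A row lasts 1/10 s, in which the tool goes at most 50 mm and 8.59 degrees, less where a joint would pass 70% of its speed; a pose out of reach is approached as far as the arm can. A call with a number of a shift or a turn outside -1 to 1 is refused whole. A call with a gripper value outside its range is refused whole. The fingers move at their own pace and stop on an object; FORCE is the grip in N (left out, the last holds). Time passes only in rows, so rows that do not move let the fingers close. It gives the time, the measured TCP pose, the force, the opening and the grip force at its end, in the units of the state.
- observe(): the state, without advancing time (a new reading comes with each control period).
- grab_frame(name): name is "scene" or "top" or "wrist"; returns a dict with "img" (384x512x3 uint8, red, green, blue), "intrinsics" (3x3 intrinsics, pixels), "k1" (the pictures are not rectified: a ray, as slopes to the right and down, at radius r is drawn at 1 + k1 r^2 times it, then the intrinsics apply), "view" (4x4, takes a point from world to camera coordinates). Camera axes: x right, y down, z forward; pixel columns grow to the right and rows downward; lengths in m; the calibration is good to about 2 mm. A picture is of the moment at which its call begins. There is no depth.
- job_done(): hands the job in; it is judged then, once.
Trained networks look in the newest picture that a camera, given by its name, has taken for a name from the list of things; names that differ only in an ending like _2 or _b are one class to them, and where a whole thing is asked for, a point or a joint stands for the part that bears it (a point fixed in the world has none). Each returns a list of dicts, best first, with "confidence" (0 to 1); they miss things now and then, are a little off and sometimes report something else, mostly with a low value. They report only what shows in the picture. A call takes as long as a camera call. They do not tell look-alikes from the thing itself.
- boxes_of(camera, name): "rect" ([left, top, right, bottom] in pixels, round what is visible of it).
- outline_of(camera, name): "pixels" (384x512 bool, what is visible of it) and "rect" ([left, top, right, bottom] in pixels, round what is visible of it).
The state is a dict: "t": time; "qpos": joint angles; "qd": joint speeds; "joint_efforts": joint torques, N m; "ee_pos": TCP position; "ee_rot": TCP orientation; "wrist_force": force on the tool from outside, world axes, zero at the start; "wrist_torque": the same for the moment, N m; "finger_gap": finger opening in m; "grasp_force": force on a finger pad.
Only numpy, scipy, OpenCV 4.12 (cv2) and the standard library are available. Lean on these libraries where they do the work, as an engineer would, in place of code of your own. Each camera call takes 0.05 s, during which the arm holds its last target. There are 200 camera calls.

## Working session

There is one attempt and no reset: what is moved stays moved. The work goes in short steps, Python scripts to look and compute and a shell command to move; the robot and the scene stay as the last step left them, time stands still between calls to the robot, and variables do not carry over. Pictures are saved under pics/ and viewed, at most 14 in all, crops included, and the job is handed in when it is done.

```bash
ls; mkdir -p pics; cat > h.py <<'E'
from rig import *
import numpy as np, cv2
def ray(f,u,v):
    K=np.array(f["intrinsics"]);k1=f["k1"]
    d=np.array([(u-K[0,2])/K[0,0],(v-K[1,2])/K[1,1]]);s=d.copy()
    for _ in range(20): s=d/(1+k1*(s@s))
    V=np.array(f["view"]);R=V[:3,:3];t=V[:3,3]
    return -R.T@t, R.T@np.array([s[0],s[1],1])
def at(f,u,v,z):
    c,d=ray(f,u,v);return c+d*(z-c[2])/d[2]
def proj(f,p):
    V=np.array(f["view"]);q=V[:3,:3]@np.array(p)+V[:3,3];s=q[:2]/q[2];s=s*(1+f["k1"]*(s@s));K=np.array(f["intrinsics"])
    return np.array([K[0,0]*s[0]+K[0,2],K[1,1]*s[1]+K[1,2]])
def save(f,n): cv2.imwrite("pics/"+n,cv2.cvtColor(f["img"],cv2.COLOR_RGB2BGR))
E
python3 - <<'E'
from h import *
np.set_printoptions(precision=3,suppress=True)
f=grab_frame("top");g=grab_frame("scene")
im=cv2.cvtColor(f["img"],cv2.COLOR_RGB2BGR);cv2.imwrite("pics/top0.png",cv2.resize(im,(800,600),interpolation=cv2.INTER_CUBIC));save(g,"scene0.png")
print(f["intrinsics"],f["view"],f["k1"])
for n in "tray3 tray2 wheel_large wheel_small pulley block nut jar offcut screwdriver".split():
    for b in boxes_of("top",n)[:4]: 
        r=b["rect"];print(n,np.round(r),round(b["confidence"],2),at(f,(r[0]+r[2])/2,(r[1]+r[3])/2,.03))
s=observe();print(s["ee_pos"],s["ee_rot"],s["finger_gap"],s["t"])
E
```

```text
pics
[[499.711   0.    258.838]
 [  0.    499.711 189.928]
 [  0.      0.      1.   ]] [[-0.003 -1.     0.018 -0.009]
 [-0.997  0.002 -0.075  0.564]
 [ 0.075 -0.018 -0.997  1.467]
 [ 0.     0.     0.     1.   ]] -0.059292004566172805
tray3 [151. 214. 233. 245.] 0.98 [0.446 0.186 0.03 ]
tray3 [289. 212. 343. 239.] 0.56 [ 0.458 -0.178  0.03 ]
tray2 [151. 214. 233. 245.] 0.98 [0.446 0.186 0.03 ]
tray2 [289. 212. 343. 239.] 0.56 [ 0.458 -0.178  0.03 ]
wheel_large [202. 146. 218. 162.] 0.77 [0.671 0.135 0.03 ]
wheel_large [173. 173. 195. 197.] 0.66 [0.578 0.211 0.03 ]
wheel_large [234. 130. 252. 151.] 0.49 [0.71  0.037 0.03 ]
pulley [296. 146. 315. 168.] 0.77 [ 0.663 -0.15   0.03 ]
block [239. 168. 262. 179.] 0.53 [0.613 0.013 0.03 ]
nut [151. 162. 166. 178.] 0.59 [0.623 0.286 0.03 ]
jar [402. 185. 431. 208.] 0.83 [ 0.543 -0.482  0.03 ]
offcut [ 92. 189. 111. 224.] 0.67 [0.515 0.455 0.03 ]
screwdriver [248. 200. 262. 271.] 0.54 [0.429 0.001 0.03 ]
[0.225 0.583 0.405] [3.142 0.    2.773] 0.08526717542304592 0.6
```

View pics/top0.png

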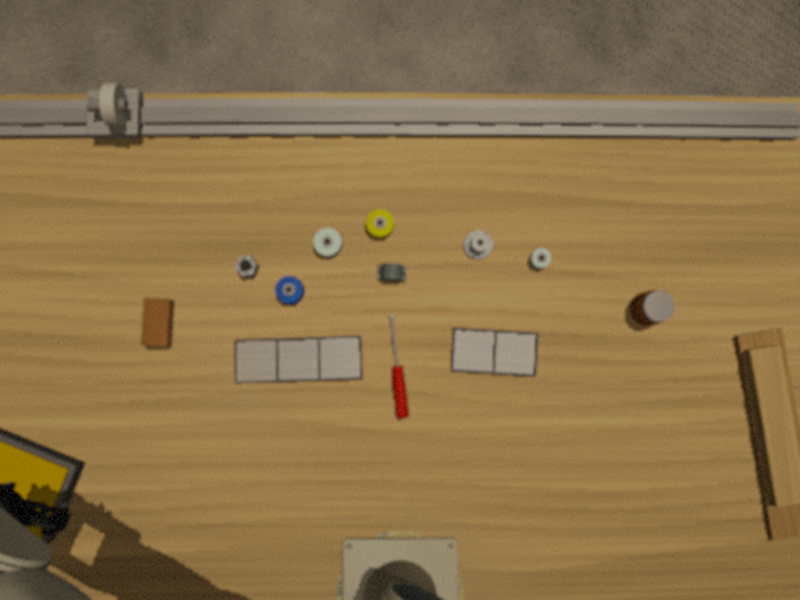

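View pics/scene0.png

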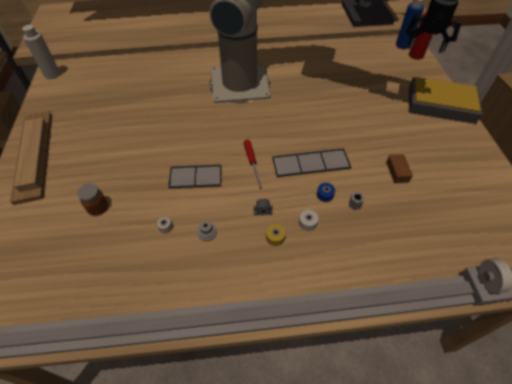

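The top view (800x600 scale) shows:
- **Tray 3** at (298,359) and **tray 2** at (494,352).
- **Nut** at (247,266), **block** at (391,273), **pulley** at (478,245) and **small white wheel** at (540,258).
- **Large-wheel candidates:** white at (327,242), blue at (289,290) and yellow at (379,223). White fits, because the wheel is white nylon.

I'll confirm this in a crop.

```bash
python3 - <<'E'
from h import *
np.set_printoptions(precision=3,suppress=True)
f=grab_frame("top")
im=cv2.cvtColor(f["img"],cv2.COLOR_RGB2BGR)[115:275,140:360];cv2.imwrite("pics/crop0.png",cv2.resize(im,None,fx=3.6,fy=3.6,interpolation=cv2.INTER_CUBIC))
for n in ["tray3","tray2"]:
  for o in outline_of("top",n)[:3]:
    c=max(cv2.findContours(o["pixels"].astype(np.uint8),0,2)[0],key=cv2.contourArea)
    b=cv2.boxPoints(cv2.minAreaRect(c)); P=np.array([at(f,*p,.01)[:2] for p in b])
    print(n,o["confidence"],P.mean(0),np.linalg.norm(P-np.roll(P,1,0),axis=1),[np.degrees(np.arctan2(*(P[i]-P[i-1])[::-1])) for i in range(4)])
w=grab_frame("wrist");print(w["view"],w["intrinsics"],observe()["ee_pos"])
E
```

```text
tray3 0.83 [0.448 0.194] [0.084 0.243 0.084 0.242] [np.float64(2.6038824829284453), np.float64(-88.1513309782741), np.float64(-178.00881220875078), np.float64(91.8364392215858)]
tray3 0.58 [ 0.461 -0.183] [0.167 0.084 0.168 0.084] [np.float64(86.0309216769404), np.float64(-4.138530111078768), np.float64(-93.88160369902705), np.float64(175.4174199947752)]
tray2 0.83 [0.448 0.194] [0.084 0.243 0.084 0.242] [np.float64(2.6038824829284453), np.float64(-88.1513309782741), np.float64(-178.00881220875078), np.float64(91.8364392215858)]
tray2 0.58 [ 0.461 -0.183] [0.167 0.084 0.168 0.084] [np.float64(86.0309216769404), np.float64(-4.138530111078768), np.float64(-93.88160369902705), np.float64(175.4174199947752)]
[[ 0.361  0.933  0.001 -0.626]
 [ 0.887 -0.344  0.308 -0.038]
 [ 0.288 -0.11  -0.951  0.38 ]
 [ 0.     0.     0.     1.   ]] [[288.022   0.    255.567]
 [  0.    288.022 193.603]
 [  0.      0.      1.   ]] [0.225 0.583 0.405]
```

View pics/crop0.png

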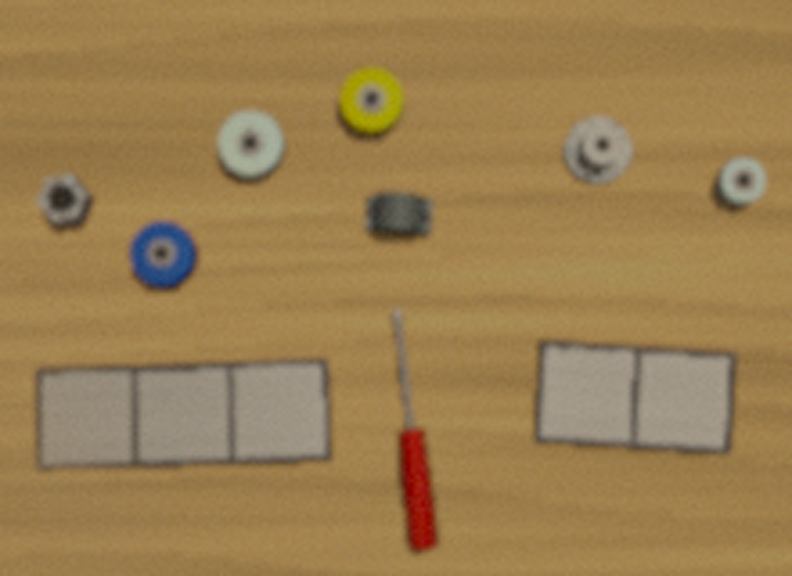

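The crop shows the white 54 mm wheel at (250,144), with blue at (162,255) and yellow at (371,100) as the look-alikes. The small white wheel is at (740,182). I'm moving over the parts now.

```bash
python3 -m pendant '[[0,0.3,-0.378,0,0,0,-0.0638],[0,0.3,-0.378,0,0,0,-0.0638],[0,0.3,-0.378,0,0,0,-0.0638],[0,0.3,-0.378,0,0,0,-0.0638],[0,0.3,-0.378,0,0,0,-0.0638],[0,0.3,-0.378,0,0,0,-0.0638],[0,0.3,-0.378,0,0,0,-0.0638],[0,0.3,-0.378,0,0,0,-0.0638],[0,0.3,-0.378,0,0,0,-0.0638],[0,0.3,-0.378,0,0,0,-0.0638],[0,0.3,-0.378,0,0,0,-0.0638],[0,0.3,-0.378,0,0,0,-0.0638],[0,0,0,0,0,0,0],[0,0,0,0,0,0,0]]' 50
cat >> h.py <<'E'
H=dict(wheel_large=.032,wheel_small=.032,pulley=.04,block=.044,nut=.04)
def look(names,tag):
    f=grab_frame("wrist");save(f,tag+".png")
    np.set_printoptions(precision=4,suppress=True)
    for n in names:
        for o in outline_of("wrist",n)[:4]:
            c=max(cv2.findContours(o["pixels"].astype(np.uint8),0,2)[0],key=cv2.contourArea)
            hull=c[:,0,:]; col=f["img"][o["pixels"]].mean(0)
            r=cv2.minAreaRect(c)
            print(n,round(o["confidence"],2),"px",np.round(r[0]),"col",np.round(col),"h/2 pos",at(f,*r[0],H.get(n,.01)/2)[:2])
    print(observe()["ee_pos"],observe()["ee_rot"],observe()["t"])
    return f
E
python3 - <<'E'
from h import *
look(list(H)+["tray3"],"w1")
E
```

```text
t: 2.2
ee_pos: [0.5857, 0.1283, 0.4045]
ee_rot: [-3.141, -0.0, 1.568]
wrist_force: [0.1, -0.4, 0.5]
finger_gap: 0.0855
grasp_force: 0.0
wheel_large 0.87 px [250.  98.] col [ 68.  83. 132.] h/2 pos [0.578  0.2123]
wheel_large 0.83 px [345. 230.] col [160. 128.  19.] h/2 pos [0.7067 0.0401]
wheel_large 0.6 px [325. 158.] col [179. 176. 151.] h/2 pos [0.6719 0.139 ]
pulley 0.88 px [309. 332.] col [97. 82. 68.] h/2 pos [ 0.6665 -0.1298]
block 0.68 px [276. 244.] col [93. 79. 59.] h/2 pos [0.6126 0.0224]
nut 0.65 px [291.  22.] col [107.  96.  85.] h/2 pos [0.6236 0.2912]
tray3 0.98 px [182. 330.] col [126. 111.  95.] h/2 pos [ 0.4655 -0.1397]
tray3 0.92 px [142. 103.] col [107.  95.  82.] h/2 pos [0.4451 0.2066]
[0.5848 0.1304 0.4049] [ 3.1415 -0.0001  1.5721] 2.55
```

View pics/w1.png

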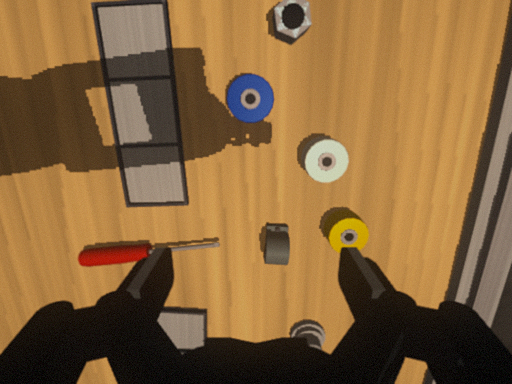

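The wrist view shows the white wheel at (326,161), block at (277,244), nut at (292,18), blue wheel at (250,98) and yellow wheel at (348,235). Tray 3 has corners at about (94,4), (166,2), (187,203) and (127,206). I'll fit silhouettes for exact poses.

```bash
cat >> h.py <<'E'
from scipy.optimize import minimize
def circ(r,z,n=40):
    a=np.arange(n)*2*np.pi/n; return np.c_[r*np.cos(a),r*np.sin(a),np.full(n,z)]
def box(x,y,z0,z1): return np.array([[a,b,c] for a in(-x,x) for b in(-y,y) for c in(z0,z1)])
def hexa(z):
    a=np.radians(30+60*np.arange(6)); return np.c_[.0208*np.cos(a),.0208*np.sin(a),np.full(6,z)]
_a=np.linspace(0,np.pi,15)
M=dict(wheel_large=[np.r_[circ(.027,0),circ(.027,.032)]],wheel_small=[np.r_[circ(.019,0),circ(.019,.032)]],
 pulley=[np.r_[circ(.028,0),circ(.028,.01)],np.r_[circ(.023,.01),circ(.023,.018)],np.r_[circ(.017,.018),circ(.017,.04)]],
 block=[box(.015,.028,0,.01),np.vstack([np.c_[np.full(15,s),.02*np.cos(_a),.024+.02*np.sin(_a)] for s in(-.015,.015)]+[box(.015,.02,0,.01)])],
 nut=[np.r_[hexa(0),hexa(.04)]],tray3=[box(.042,.122,0,.01)],tray2=[box(.042,.082,0,.01)])
def fit(f,n,mask,x0):
    S=3;ys,xs=np.where(mask);m=cv2.resize(mask.astype(np.uint8),None,fx=S,fy=S,interpolation=0)
    def pose(q,p): c,s=np.cos(q[2]*10),np.sin(q[2]*10); return np.c_[q[0]+c*p[:,0]-s*p[:,1],q[1]+s*p[:,0]+c*p[:,1],p[:,2]]
    def cost(q):
        r=np.zeros_like(m)
        for p in M[n]:
            P=np.array([proj(f,v) for v in pose(q,p)])
            cv2.fillConvexPoly(r,cv2.convexHull(np.round(((P+.5)*S-.5)*16).astype(np.int32)),1,shift=4)
        return 1-(r&m).sum()/(r|m).sum()
    best=min((minimize(cost,[x0[0],x0[1],y/10],method="Nelder-Mead",options=dict(initial_simplex=np.array([x0[0],x0[1],y/10])+np.array([[0,0,0],[.008,0,0],[0,.008,0],[0,0,.02]]),maxiter=120)) for y in ([0,.2,-.2] if n in("block","nut") else [0])),key=lambda r:r.fun)
    q=best.x; return q[0],q[1],np.degrees(q[2]*10),1-best.fun
def fitall(names,cam="wrist",f=None):
    np.set_printoptions(precision=4,suppress=True)
    f=f or grab_frame(cam)
    for n in names:
        for o in outline_of(cam,n)[:3]:
            ys,xs=np.where(o["pixels"]); u=[(xs.min()+xs.max())/2,(ys.min()+ys.max())/2]
            if o["confidence"]<.3: continue
            print(cam,n,round(o["confidence"],2),np.round(u),"col",np.round(f["img"][o["pixels"]].mean(0)),"x y yaw iou",np.round(fit(f,n,o["pixels"],at(f,*u,H.get(n,.01)/2)),4))
    s=observe();print(s["ee_pos"],s["ee_rot"],s["t"])
E
python3 - <<'E'
from h import *
fitall(list(H)+["tray3"])
fitall(["pulley","wheel_small","wheel_large","block","nut","tray2"],"top")
E
```

```text
wrist wheel_large 0.87 [325. 160.] col [179. 176. 150.] x y yaw iou [0.67   0.1396 3.5547 0.9681]
wrist wheel_large 0.82 [346. 232.] col [157. 125.  20.] x y yaw iou [0.7063 0.0391 3.1647 0.861 ]
wrist wheel_large 0.57 [251. 100.] col [ 69.  83. 133.] x y yaw iou [0.578  0.2108 4.3173 0.9627]
wrist pulley 0.77 [307. 334.] col [94. 80. 67.] x y yaw iou [ 0.6669 -0.1526 13.9923  0.5257]
wrist block 0.93 [277. 245.] col [87. 75. 59.] x y yaw iou [ 0.6122  0.0156 -4.4803  0.9544]
wrist nut 0.76 [292.  23.] col [107.  96.  84.] x y yaw iou [0.6229 0.2922 8.1776 0.9593]
wrist tray3 0.68 [140. 104.] col [107.  94.  82.] x y yaw iou [0.4457 0.1956 1.6913 0.9869]
wrist tray3 0.63 [182. 330.] col [128. 112.  96.] x y yaw iou [ 0.4649 -0.2221 -2.8788  0.4215]
[0.5852 0.1295 0.4048] [ 3.1415 -0.      1.5704] 2.9
top pulley 0.56 [306. 156.] col [144. 135. 119.] x y yaw iou [ 0.6694 -0.1524 -1.9476  0.9322]
top wheel_small 0.58 [345. 165.] col [143. 141. 125.] x y yaw iou [ 0.6398 -0.2698  3.3946  0.8583]
top wheel_small 0.38 [250. 174.] col [89. 85. 72.] x y yaw iou [0.6141 0.0099 2.1819 0.6325]
top wheel_large 0.67 [242. 142.] col [158. 148.  35.] x y yaw iou [0.709  0.0387 6.4996 0.8441]
top wheel_large 0.51 [185. 188.] col [ 61.  82. 118.] x y yaw iou [0.5712 0.2089 4.8598 0.4515]
top block 0.48 [250. 174.] col [89. 84. 71.] x y yaw iou [ 0.6133  0.0157 -2.3368  0.8943]
top nut 0.54 [155. 170.] col [108.  99.  86.] x y yaw iou [ 0.6227  0.2938 30.8711  0.5376]
top tray2 0.91 [316. 224.] col [151. 140. 124.] x y yaw iou [ 0.4603 -0.1827 -4.3921  0.9581]
top tray2 0.82 [159. 230.] col [144. 131. 113.] x y yaw iou [0.4439 0.2962 1.0826 0.2729]
[0.5853 0.1293 0.4047] [-3.1416 -0.      1.5701] 3.25
```

```bash
python3 -m pendant '[[0,0.42,0.05,0,0,0,0],[0,0.42,0.05,0,0,0,0],[0,0,0,-0.45,0,0,0],[0,0,0,-0.45,0,0,0],[0,0,0,-0.45,0,0,0],[0,0,0,-0.45,0,0,0],[0,0,0,-0.25,0,0,0],[0,0,0,-0.2,0,0,0],[0,0,0,0,0,0,0],[1,0,0,0,0,0,0],[1,0,0,0,0,0,0],[1,0,0,0,0,0,0],[1,0,0,0,0,0,0],[1,0,0,0,0,0,0]]' 50
```

```text
t: 4.65
ee_pos: [0.6704, 0.1396, 0.1822]
ee_rot: [3.138, -0.001, 1.57]
wrist_force: [0.2, -0.5, 7.0]
finger_gap: 0.0524
grasp_force: 52.9
```

```bash
python3 -m pendant '[[1,0,0,0.4,0,0,0],[1,0,0,0.4,0,0,0],[1,-0.377,0.2257,0,0,0,0.0033],[1,-0.377,0.2257,0,0,0,0.0033],[1,-0.377,0.2257,0,0,0,0.0033],[1,-0.377,0.2257,0,0,0,0.0033],[1,-0.377,0.2257,0,0,0,0.0033],[1,-0.377,0.2257,0,0,0,0.0033],[1,0,0,0,0,0,0],[1,0,0,-0.4,0,0,0],[1,0,0,-0.25,0,0,0],[1,0,0,-0.05,0,0,0],[1,0,0,0,0,0,0],[1,0,0,0,0,0,0]]' 50
```

```text
t: 6.05
ee_pos: [0.4439, 0.2749, 0.1908]
ee_rot: [3.14, -0.001, 1.601]
wrist_force: [0.3, -0.5, -0.6]
finger_gap: 0.0522
grasp_force: 53.1
```

```bash
python3 -c "
from h import *
f=grab_frame('wrist');save(f,'w2.png');s=observe();print(s['ee_pos'],s['ee_rot'],s['wrist_force'],s['finger_gap'])"
```

```text
[0.44390618 0.27496113 0.19103263] [ 3.13950442e+00 -1.12910995e-03  1.60089411e+00] [-0.47967348  0.41461571 -0.41289891] 0.05252572174526805
```

View pics/w2.png

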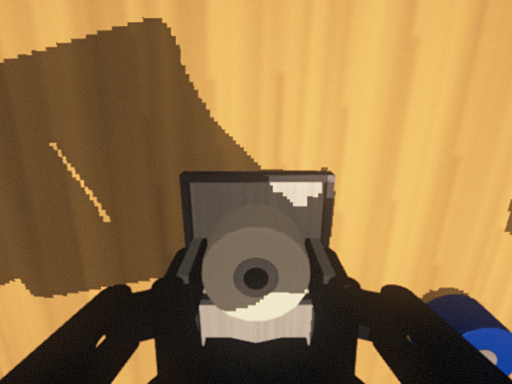

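The wheel sits over the end compartment with room around it. I'll lower gently to contact.

```bash
python3 -m pendant '[[1,0,0,-0.02,0,0,0],[1,0,0,-0.02,0,0,0],[1,0,0,0,0,0,0]]' 50;  python3 -m pendant '[[1,0,0,-0.01,0,0,0],[1,0,0,-0.005,0,0,0],[1,0,0,0,0,0,0]]'
```

```text
t: 6.4
ee_pos: [0.4434, 0.2749, 0.1862]
ee_rot: [3.14, -0.001, 1.601]
wrist_force: [1.1, -1.1, 1.4]
finger_gap: 0.0522
grasp_force: 53.6
t: 6.7
ee_pos: [0.4434, 0.2749, 0.1861]
ee_rot: [3.14, -0.001, 1.601]
wrist_force: [-3.7, -3.7, 21.8]
finger_gap: 0.0525
grasp_force: 55.6
```

```bash
python3 -m pendant '[[1,0,0,0.01,0,0,0],[0,0,0,0,0,0,0],[0,0,0,0,0,0,0],[0,0,0,0,0,0,0],[0,0,0,0.15,0,0,0],[0,0,0,0.4,0,0,0],[0,0,0,0.3,0,0,0],[0,0.143,-0.432,0.125,0,0,-0.0018],[0,0.143,-0.432,0.125,0,0,-0.0018],[0,0.143,-0.432,0.125,0,0,-0.0018],[0,0.143,-0.432,0.125,0,0,-0.0018],[0,0.143,-0.432,0.125,0,0,-0.0018],[0,0.143,-0.432,0.125,0,0,-0.0018],[0,0.143,-0.432,0.125,0,0,-0.0018],[0,0.143,-0.432,0.125,0,0,-0.0018],[0,0.143,-0.432,0.125,0,0,-0.0018],[0,0.143,-0.432,0.125,0,0,-0.0018],[0,0.143,-0.432,0.125,0,0,-0.0018],[0,0,0,0,0,0,0],[0,0,0,0,0,0,0]]'
python3 - <<'E'
from h import *
f=grab_frame("wrist");save(f,"w3.png")
fitall(["pulley","wheel_small","tray2","block"],f=f)
f=grab_frame("top");fitall(["wheel_large"],"top",f)
E
```

```text
t: 8.7
ee_pos: [0.6, -0.2012, 0.4083]
ee_rot: [3.141, -0.0, 1.568]
wrist_force: [-0.5, 1.1, -0.6]
finger_gap: 0.0854
grasp_force: 0.0
wrist pulley 0.59 [310. 126.] col [158. 139. 119.] x y yaw iou [ 0.6675 -0.1518  4.1625  0.9676]
wrist wheel_small 0.91 [285. 217.] col [146. 133. 108.] x y yaw iou [ 0.6386 -0.2705  4.3694  0.958 ]
wrist tray2 0.93 [146. 146.] col [102.  89.  77.] x y yaw iou [ 0.4592 -0.1814 -4.0334  0.9818]
wrist block 0.47 [268.   1.] col [59. 47. 32.] x y yaw iou [ 0.6136  0.0169 -8.947   0.8382]
[ 0.6    -0.199   0.4074] [-3.1405 -0.0005  1.5718] 8.95
top wheel_large 0.77 [164. 230.] col [159. 155. 133.] x y yaw iou [0.4439 0.2722 4.8089 0.9504]
top wheel_large 0.67 [242. 142.] col [164. 153.  37.] x y yaw iou [0.7106 0.0381 2.8203 0.8724]
top wheel_large 0.58 [186. 184.] col [ 80.  93. 121.] x y yaw iou [0.5818 0.2098 5.5285 0.9477]
[ 0.6003 -0.1993  0.4076] [-3.141  -0.0003  1.5716] 9.05
```

View pics/w3.png

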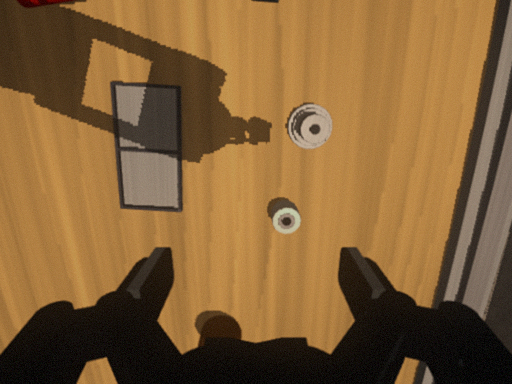

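The wrist view shows the pulley at (310,126), small wheel at (286,220) and tray 2 at (147,146). From the top, the large wheel reads seated in tray 3. The pulley is next.

```bash
python3 -m pendant '[[0,0.34,0.2375,0,0,0,0],[0,0.34,0.2375,0,0,0,0],[0,0,0,-0.45,0,0,0],[0,0,0,-0.45,0,0,0],[0,0,0,-0.45,0,0,0],[0,0,0,-0.45,0,0,0],[0,0,0,-0.2,0,0,0],[0,0,0,-0.135,0,0,0],[0,0,0,0,0,0,0],[1,0,0,0,0,0,0],[1,0,0,0,0,0,0],[1,0,0,0,0,0,0],[1,0,0,0,0,0,0],[1,0,0,0,0,0,0],[1,0,0,0,0,0,0]]' 50
```

```text
t: 10.55
ee_pos: [0.669, -0.1531, 0.196]
ee_rot: [3.139, 0.001, 1.57]
wrist_force: [-0.4, -0.4, 5.8]
finger_gap: 0.0324
grasp_force: 49.4
```

```bash
python3 -m pendant '[[1,0,0,0.4,0,0,0],[1,0,0,0.4,0,0,0],[1,-0.246,0.386,0,0,0,0.0022],[1,-0.246,0.386,0,0,0,0.0022],[1,-0.246,0.386,0,0,0,0.0022],[1,-0.246,0.386,0,0,0,0.0022],[1,-0.246,0.386,0,0,0,0.0022],[1,-0.246,0.386,0,0,0,0.0022],[1,-0.246,0.386,0,0,0,0.0022],[1,-0.246,0.386,0,0,0,0.0022],[1,-0.246,0.386,0,0,0,0.0022],[1,0,0,0,0,0,0],[1,0,0,-0.4,0,0,0],[1,0,0,-0.25,0,0,0],[1,0,0,-0.05,0,0,0],[1,0,0,0,0,0,0],[1,0,0,-0.02,0,0,0],[1,0,0,-0.02,0,0,0],[1,0,0,0,0,0,0]]' 50
python3 -m pendant '[[1,0,0,-0.008,0,0,0],[1,0,0,0,0,0,0]]'
```

```text
t: 12.45
ee_pos: [0.4474, 0.1945, 0.2009]
ee_rot: [3.14, -0.001, 1.601]
wrist_force: [-0.4, 0.1, -0.5]
finger_gap: 0.0318
grasp_force: 50.1
t: 12.65
ee_pos: [0.4472, 0.1946, 0.2]
ee_rot: [3.141, -0.0, 1.601]
wrist_force: [0.3, -1.2, 2.9]
finger_gap: 0.0322
grasp_force: 50.7
```

```bash
python3 -m pendant '[[0,0,0,0,0,0,0],[0,0,0,0,0,0,0],[0,0,0,0,0,0,0],[0,0,0,0.15,0,0,0],[0,0,0,0.4,0,0,0],[0,0,0,0.35,0,0,0],[0,0.331,-0.357,0,0,0,-0.0128],[0,0.331,-0.357,0,0,0,-0.0128],[0,0.331,-0.357,0,0,0,-0.0128],[0,0.331,-0.357,0,0,0,-0.0128],[0,0.331,-0.357,0,0,0,-0.0128],[0,0,0,0,0,0,0],[0,0,0,0,0,0,0]]'
python3 - <<'E'
from h import *
f=grab_frame("wrist");save(f,"w4.png")
fitall(["block"],f=f)
f=grab_frame("top");fitall(["pulley"],"top",f)
E
```

```text
t: 13.95
ee_pos: [0.6127, 0.0149, 0.2889]
ee_rot: [-3.141, -0.0, 1.499]
wrist_force: [-0.5, 0.1, 0.2]
finger_gap: 0.0851
grasp_force: 0.0
wrist block 0.73 [256. 191.] col [67. 59. 47.] x y yaw iou [ 0.612   0.0158 -4.7575  0.9513]
[0.6116 0.0164 0.2889] [-3.1398 -0.      1.5011] 14.05
top pulley 0.5 [190. 229.] col [143. 134. 119.] x y yaw iou [0.4485 0.1958 1.5982 0.9382]
[0.6116 0.017  0.2892] [-3.1404  0.      1.5022] 14.15
```

View pics/w4.png

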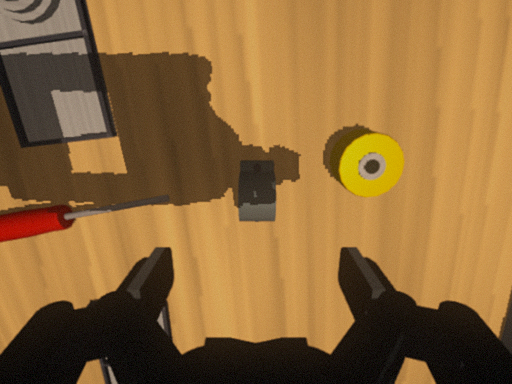

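The block at (257,190) is centred between the fingers, and the pulley reads centred in the middle compartment. The screwdriver tip at (168,199) clears the finger by about 18 mm.

```bash
python3 -m pendant '[[0,0,0,-0.45,0,0,0],[0,0,0,-0.4,0,0,0],[0,0,0,-0.21,0,0,0],[0,0,0,0,0,0,0],[1,0,0,0,0,0,0],[1,0,0,0,0,0,0],[1,0,0,0,0,0,0],[1,0,0,0,0,0,0],[1,0,0,0,0,0,0],[1,0,0,0,0,0,0]]' 60
```

```text
t: 15.15
ee_pos: [0.6132, 0.016, 0.185]
ee_rot: [3.139, -0.0, 1.501]
wrist_force: [-0.5, 1.3, 8.0]
finger_gap: 0.0291
grasp_force: 60.5
```

```bash
python3 -m pendant '[[1,0,0,0.4,0,0,0],[1,0,0,0.4,0,0,0],[1,-0.327,0.198,0,0,0,0.0128],[1,-0.327,0.198,0,0,0,0.0128],[1,-0.327,0.198,0,0,0,0.0128],[1,-0.327,0.198,0,0,0,0.0128],[1,-0.327,0.198,0,0,0,0.0128],[1,0,0,0,0,0,0],[1,0,0,-0.4,0,0,0],[1,0,0,-0.25,0,0,0],[1,0,0,-0.05,0,0,0],[1,0,0,0,0,0,0],[1,0,0,-0.02,0,0,0],[1,0,0,-0.02,0,0,0],[1,0,0,0,0,0,0]]' 60
python3 -m pendant '[[1,0,0,-0.008,0,0,0],[1,0,0,0,0,0,0]]'
```

```text
t: 16.65
ee_pos: [0.4493, 0.115, 0.1901]
ee_rot: [3.14, -0.0, 1.601]
wrist_force: [-0.4, 0.0, -2.9]
finger_gap: 0.0295
grasp_force: 60.5
t: 16.85
ee_pos: [0.4491, 0.115, 0.1889]
ee_rot: [3.141, -0.0, 1.601]
wrist_force: [-0.6, -1.8, -0.2]
finger_gap: 0.0289
grasp_force: 60.8
```

```bash
python3 -m pendant '[[1,0,0,-0.006,0,0,0],[1,0,0,0,0,0,0]]'
```

```text
t: 17.05
ee_pos: [0.4491, 0.115, 0.1889]
ee_rot: [3.141, -0.0, 1.601]
wrist_force: [-2.2, -0.3, 9.9]
finger_gap: 0.0292
grasp_force: 62.6
```

```bash
python3 -m pendant '[[0,0,0,0,0,0,0],[0,0,0,0,0,0,0],[0,0,0,0,0,0,0],[0,0,0,0.15,0,0,0],[0,0,0,0.4,0,0,0],[0,0,0,0.45,0,0,0],[0,0.29,0.295,0,0,0,0.012],[0,0.29,0.295,0,0,0,0.012],[0,0.29,0.295,0,0,0,0.012],[0,0.29,0.295,0,0,0,0.012],[0,0.29,0.295,0,0,0,0.012],[0,0.29,0.295,0,0,0,0.012],[0,0,0,0,0,0,0],[0,0,0,0,0,0,0]]'
python3 - <<'E'
from h import *
f=grab_frame("wrist");cv2.imwrite("pics/w5.png",cv2.cvtColor(f["img"],cv2.COLOR_RGB2BGR))
fitall(["nut"],f=f)
f=grab_frame("top");fitall(["block"],"top",f)
E
```

```text
t: 18.45
ee_pos: [0.6229, 0.2925, 0.2872]
ee_rot: [-3.14, 0.0, 1.715]
wrist_force: [-0.6, -0.2, 0.1]
finger_gap: 0.0853
grasp_force: 0.0
wrist nut 0.82 [256. 200.] col [101.  87.  75.] x y yaw iou [0.6227 0.292  8.9218 0.9766]
[0.6221 0.2913 0.2873] [-3.1394  0.0007  1.7141] 18.55
top block 0.49 [190. 228.] col [142. 133. 118.] x y yaw iou [ 0.4498  0.1952 70.2891  0.7191]
top block 0.48 [217. 228.] col [91. 89. 79.] x y yaw iou [0.4501 0.115  0.0832 0.891 ]
[0.6222 0.2911 0.2878] [-3.1403  0.0004  1.7138] 18.65
```

View pics/w5.png

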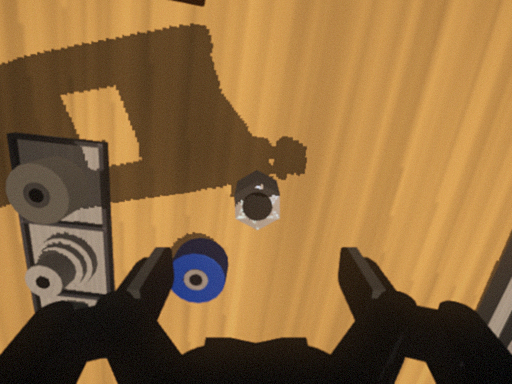

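The nut at (257,200) has flats facing the pads, and the blue wheel at (197,270) stays clear. The block reads centred in its compartment. I'm grasping the nut.

```bash
python3 -m pendant '[[0,0,0,-0.45,0,0,0],[0,0,0,-0.4,0,0,0],[0,0,0,-0.19,0,0,0],[0,0,0,0,0,0,0],[1,0,0,0,0,0,0],[1,0,0,0,0,0,0],[1,0,0,0,0,0,0],[1,0,0,0,0,0,0],[1,0,0,0,0,0,0],[1,0,0,0,0,0,0]]' 60
```

```text
t: 19.65
ee_pos: [0.6237, 0.2923, 0.1861]
ee_rot: [3.139, -0.001, 1.714]
wrist_force: [-0.4, -0.8, 5.9]
finger_gap: 0.0351
grasp_force: 61.1
```

```bash
python3 -m pendant '[[1,0,0,0.4,0,0,0],[1,0,0,0.4,0,0,0],[1,-0.1605,-0.434,0,0,0,-0.0138],[1,-0.1605,-0.434,0,0,0,-0.0138],[1,-0.1605,-0.434,0,0,0,-0.0138],[1,-0.1605,-0.434,0,0,0,-0.0138],[1,-0.1605,-0.434,0,0,0,-0.0138],[1,-0.1605,-0.434,0,0,0,-0.0138],[1,-0.1605,-0.434,0,0,0,-0.0138],[1,-0.1605,-0.434,0,0,0,-0.0138],[1,-0.1605,-0.434,0,0,0,-0.0138],[1,-0.1605,-0.434,0,0,0,-0.0138],[1,0,0,0,0,0,0],[1,0,0,-0.4,0,0,0],[1,0,0,-0.25,0,0,0],[1,0,0,-0.05,0,0,0],[1,0,0,0,0,0,0],[1,0,0,-0.04,0,0,0],[1,0,0,0,0,0,0]]' 60
python3 -m pendant '[[1,0,0,-0.008,0,0,0],[1,0,0,0,0,0,0]]'
```

```text
t: 21.55
ee_pos: [0.463, -0.1419, 0.1908]
ee_rot: [3.14, 0.0, 1.498]
wrist_force: [0.6, 0.1, -3.6]
finger_gap: 0.0348
grasp_force: 60.9
t: 21.75
ee_pos: [0.4629, -0.142, 0.19]
ee_rot: [3.14, 0.0, 1.498]
wrist_force: [-0.4, 1.7, 3.6]
finger_gap: 0.0351
grasp_force: 61.7
```

```bash
python3 -m pendant '[[0,0,0,0,0,0,0],[0,0,0,0,0,0,0],[0,0,0,0,0,0,0],[0,0,0,0.15,0,0,0],[0,0,0,0.4,0,0,0],[0,0,0,0.45,0,0,0],[0,0.351,-0.257,0,0,0,0],[0,0.351,-0.257,0,0,0,0],[0,0.351,-0.257,0,0,0,0],[0,0.351,-0.257,0,0,0,0],[0,0.351,-0.257,0,0,0,0],[0,0,0,0,0,0,0],[0,0,0,0,0,0,0]]'
python3 - <<'E'
from h import *
f=grab_frame("wrist");fitall(["wheel_small"],f=f)
f=grab_frame("top");fitall(["nut"],"top",f)
E
```

```text
t: 23.05
ee_pos: [0.638, -0.2709, 0.2884]
ee_rot: [-3.141, -0.0, 1.497]
wrist_force: [-1.1, 0.6, -0.4]
finger_gap: 0.0855
grasp_force: 0.0
wrist wheel_small 0.56 [258. 196.] col [130. 117.  95.] x y yaw iou [ 0.6385 -0.2702  8.0189  0.9642]
[ 0.6371 -0.27    0.2885] [-3.1396 -0.0008  1.4976] 23.15
[ 0.6371 -0.2698  0.289 ] [-3.1403 -0.0005  1.4979] 23.25
```

```bash
python3 -m pendant '[[0,0.01,0,-0.45,0,0,0],[0,0,0,-0.4,0,0,0],[0,0,0,-0.23,0,0,0],[0,0,0,0,0,0,0],[1,0,0,0,0,0,0],[1,0,0,0,0,0,0],[1,0,0,0,0,0,0],[1,0,0,0,0,0,0],[1,0,0,0,0,0,0],[1,0,0,0,0,0,0]]' 50
```

```text
t: 24.25
ee_pos: [0.6397, -0.2708, 0.1835]
ee_rot: [3.139, 0.001, 1.498]
wrist_force: [-0.0, 0.3, 6.0]
finger_gap: 0.0365
grasp_force: 49.8
```

```bash
python3 -m pendant '[[1,0,0,0.4,0,0,0],[1,0,0,0.4,0,0,0],[1,-0.456,0.121,0,0,0,0],[1,-0.456,0.121,0,0,0,0],[1,-0.456,0.121,0,0,0,0],[1,-0.456,0.121,0,0,0,0],[1,0,0,0,0,0,0],[1,0,0,-0.4,0,0,0],[1,0,0,-0.25,0,0,0],[1,0,0,-0.05,0,0,0],[1,0,0,0,0,0,0],[1,0,0,-0.04,0,0,0],[1,0,0,0,0,0,0]]' 50
python3 -m pendant '[[1,0,0,-0.008,0,0,0],[1,0,0,0,0,0,0]]'
```

```text
t: 25.55
ee_pos: [0.4571, -0.2223, 0.188]
ee_rot: [3.14, 0.001, 1.498]
wrist_force: [0.1, 0.0, 0.2]
finger_gap: 0.0369
grasp_force: 50.4
t: 25.75
ee_pos: [0.457, -0.2223, 0.1874]
ee_rot: [3.14, 0.001, 1.498]
wrist_force: [-0.0, 0.3, 4.8]
finger_gap: 0.0362
grasp_force: 51.0
```

```bash
python3 -m pendant '[[0,0,0,0,0,0,0],[0,0,0,0,0,0,0],[0,0,0,0,0,0,0],[0,0,0,0.15,0,0,0],[0,0,0,0.4,0,0,0],[0,0,0,0.45,0,0,0],[0,0.1,-0.3,0.3,0,0,0],[0,0.1,-0.3,0.3,0,0,0],[0,0.1,-0.3,0.1,0,0,0],[0,0.1,-0.3,0,0,0,0],[0,0,0,0,0,0,0],[0,0,0,0,0,0,0],[0,0,0,0,0,0,0]]'
python3 - <<'E'
from h import *
f=grab_frame("wrist");fitall(["nut","wheel_small","tray2"],f=f)
g=grab_frame("top");fitall(["wheel_large","pulley","block","tray3"],"top",g)
s=grab_frame("scene")
a=cv2.resize(f["img"][0:260],(600,305));b=cv2.resize(g["img"][130:280,85:440],(600,254))
c=cv2.resize(s["img"][130:250,70:430],(600,200))
v=np.vstack([a,b]);cv2.imwrite("pics/fin.png",v[:,:,::-1]);cv2.imwrite("pics/fin2.png",cv2.resize(c,(800,267),interpolation=2)[:,:,::-1])
E
```

```text
t: 27.05
ee_pos: [0.496, -0.3412, 0.3564]
ee_rot: [-3.14, -0.001, 1.498]
wrist_force: [-1.0, 0.7, 0.0]
finger_gap: 0.0854
grasp_force: 0.0
wrist wheel_small 0.85 [206.  61.] col [144. 134. 114.] x y yaw iou [ 0.456  -0.2215  1.5001  0.9504]
wrist tray2 0.92 [208.  54.] col [122. 108.  96.] x y yaw iou [ 0.4596 -0.1808 -3.357   0.8199]
[ 0.4964 -0.3413  0.3564] [-3.141  -0.0004  1.4984] 27.25
top wheel_large 0.65 [242. 142.] col [162. 153.  35.] x y yaw iou [0.706  0.0394 5.5621 0.7886]
top wheel_large 0.63 [164. 231.] col [157. 153. 131.] x y yaw iou [ 0.4433  0.272  15.8005  0.9366]
top wheel_large 0.58 [185. 184.] col [ 77.  91. 121.] x y yaw iou [0.5808 0.2106 1.7943 0.935 ]
top pulley 0.57 [190. 229.] col [146. 136. 121.] x y yaw iou [0.4481 0.1962 3.5206 0.9486]
top block 0.73 [217. 228.] col [97. 94. 83.] x y yaw iou [0.4502 0.1145 1.7404 0.9192]
top tray3 0.68 [190. 229.] col [143. 132. 115.] x y yaw iou [0.4481 0.1938 1.8879 0.6571]
top tray3 0.61 [316. 224.] col [137. 127. 112.] x y yaw iou [ 0.4617 -0.1764 -3.8504  0.5456]
[ 0.4966 -0.3419  0.3564] [-3.1415 -0.0001  1.4979] 27.5
```

View pics/fin.png

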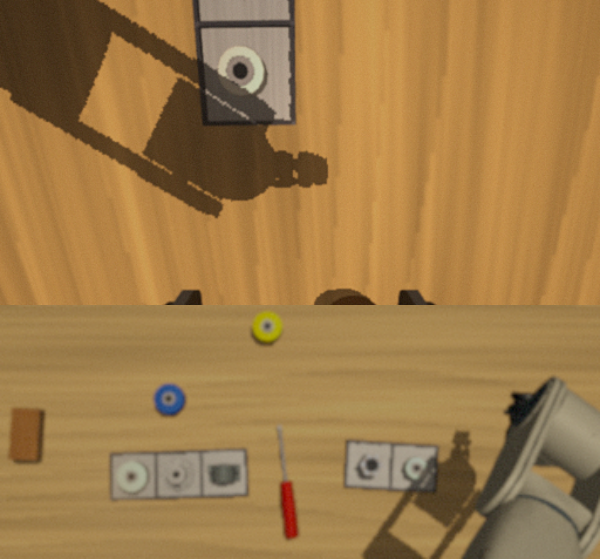

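View pics/fin2.png

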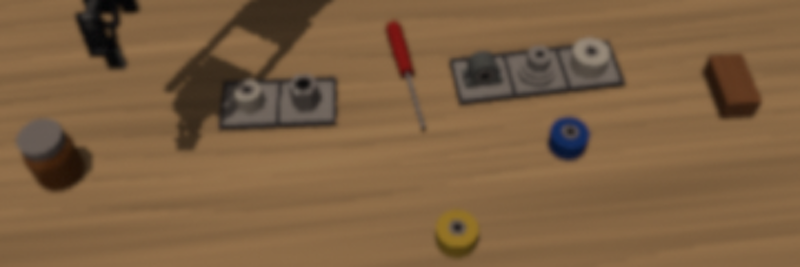

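Both pictures show all five parts upright in their compartments. In the top view the tray 3 parts are at (131,477), (177,475) and (223,474), and the tray 2 parts are at (370,464) and (417,467). The jar, offcut and screwdriver haven't moved, so I'm handing in.

```bash
python3 -c "from rig import *; print(job_done())"
```

```text
the job is handed in; nothing more can be done
None
```

Both kits are made up and handed in at about 27.5 s: tray 3 holds the large wheel, stepped pulley and bearing block, and tray 2 holds the nut and small wheel, all upright on the floor; the jar, offcut and screwdriver were not touched.

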